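# Shorten the length stop of a clay-strip cutting jig by one hole

### The arm

A 7-joint arm with a two-finger parallel gripper is mounted at the origin on the work surface. World frame = base frame: x ahead of the robot, y to its left, z up, the work surface at z = 0. Lengths are in m, angles in degrees, forces in N, time in s.
With the tool pointing down it reaches from about 0.425 to 0.825 m from the base axis. Payload 3.6 kg.
Tool frame: the origin (TCP) lies midway between the tips of the shut fingers; the grasp point (between the pads) lies 19 mm behind it; z points along the fingers, y is the line along which they close (so a half turn about z gives the same grasp; the last joint's range is limited). The gripper opens to 85 mm and grips with 20 to 120 N. Pads are 22 mm wide; open, the fingers measure 114 mm over their backs; the gripper's body (76 mm by 85 mm) begins 54 mm behind the grasp point. The pads swing forward as they close: fully open they stand 13 mm farther back than shut.
Start: joints at [-73.883, 35.231, -0.722, 81.555, 0.464, 63.22, -2.315], TCP at [0.197, 0.619, 0.231] pointing down, gripper open.
Joint ranges: [-178.69, 178.69], [-17.37, 117.87], [-77.05, 75.6], [15.02, 138.74], [-78.02, 258.01], [0.78, 113.62], [-162.83, 162.83]. Speed limits (degrees/s): [159.86, 159.86, 180, 180, 180, 180, 180].

### API

Orientations are given as [roll, pitch, yaw] about the fixed x, y, z axes, in that order (R = Rz(yaw) Ry(pitch) Rx(roll)).
In Python, from bench import state, snapshot, bot gives the robot as it stands.
- The arm moves only by the tool apply_moves, never from a script. Its argument "rows" is a list that holds one entry, the list of rows, each a list of 5 numbers: the finger opening in mm, from 0 to 85.4, then the shift along the world's x, y, z in mm, then the turn about the world's z in degrees. A call has 1 to 12 rows; each row shifts and turns the commanded pose from where the row before left it; what a row does not reach is not made up. A row lasts 1/12 s, in which the tool goes at most 41.7 mm and 7.16 degrees, less where a joint would pass 70% of its speed; a pose out of reach is approached as far as the arm can. A call with a gripper value outside its range is refused whole. The fingers move at their own pace and stop on an object; "grip_force" is the grip in N (left out, the last holds). Time passes only in rows, so rows that do not move let the fingers close. It gives the time, the measured TCP pose, the force, the opening and the grip force at its end, in the units of the state.
- state(): the state, without advancing time (a new reading comes with each control period).
- snapshot(name): name is "side" or "top"; returns a dict with "color" (480x640x3 uint8, blue, green, red), "vertical_fov" (degrees; the focal length in pixels is half the picture's height over the tangent of half this angle, whatever the lens; pixels are square), "cx", "cy" (the principal point, pixels), "k1" (the pictures are not rectified: a ray, as slopes to the right and down, at radius r is drawn at 1 + k1 r^2 times it, then the intrinsics apply), "R" (3x3) and "t" (3): a world point X has camera coordinates R X + t. Camera axes: x right, y down, z forward; pixel columns grow to the right and rows downward; lengths in m; the calibration is good to about 2 mm. A picture is of the moment at which its call begins. There is no depth.
- bot.finish_job(): hands the job in; it is judged then, once.
The state is a dict: "time_s": time; "joint_positions": joint angles; "joint_vel": joint speeds; "effort": joint torques, N m; "tool_pos": TCP position; "tcp_rot": TCP orientation; "force": force on the tool from outside, world axes, zero at the start; "ft_torque": the same for the moment, N m; "width": opening from 0.0 (shut) to 1.0 (fully open); "gripper_force": force on a finger pad.
Only numpy, scipy, OpenCV 4.12 (cv2) and the standard library are available. Lean on these libraries where they do the work, as an engineer would, in place of code of your own. Each camera call takes 0.05 s, during which the arm holds its last target. There are 200 camera calls.

### The job

On the strip-cutting jig, shorten the telescoping length stop by exactly one hole: press its sprung button down, slide it just off its hole, let go, then push the stop in until the button springs fully up in the next hole, without running past that hole. Be gentle (never press or push on the jig with more than 30 N), leave the strip, tile, mug and batten where they are, and finish with the hand clear.

Things in the scene. Friction and masses are not known exactly. Their poses are not given: they have to be found in the camera images.
- jig: Strip-cutting jig screwed to the bench: plywood board (x -155 to +205, y -120 to +45, 15 mm thick) with an aluminium box tube, 40 mm wide, x -120 to +60, flat top 65 mm up. Origin: on the bench under the start hole. x runs along the tube out of its mouth towards the stop plate; the stop shortens towards -x; z up. Saddles 45 mm high; four posts 57 mm high at x -140, y -38 and -106.
- stop (a joint): How far the inner steel tube and its stop plate are pushed in, m: 0 at the start hole, 0.040 at the next, 0.080 at the last (1 mm of play either way in each). The sleeve grips: about 8 N to slide it (up to 10 N with the button dragging under the wall), more when fast; it stays where it is left. With the button up in a hole it is locked.
- stop_face (a point): Middle of the outer face of the stop plate, on the tube axis, 44 mm above the bench, at jig x = +163 mm minus stop. Push here towards jig -x. The plate is upright steel, 8 mm thick, square to the tube, 18 to 70 mm above the bench; from this point it reaches 22 mm to jig +y and 110 mm to jig -y. Locked, it is rigid: the force jumps.
- button (a joint): How far the button is pressed, m. 0 = up (locked in a hole); clears the tube wall from 0.004; bottoms hard at 0.006. Spring: 5 N to start, 8 N at the bottom. Slid 3 mm or more off a hole, its collar is trapped under the wall: let go, it stays at 0.004 until it springs up by itself at the next hole. Held below 0.004 it passes the hole without catching. It rides on the inner tube.
- button_top (a point): Centre of the flat top of the button's round black cap (20 mm wide, 5 mm thick, on a thin stem): 78 mm above the bench when up, 74 mm trapped, 72 mm bottomed. Friction under a fingertip can carry button and tube along jig -x only if it is pressed hard on its bottom, some 15 to 22 N in all; lighter, the finger slips off.
- next_hole (a point): Centre of the next hole in the tube's top face, 65 mm above the bench, 40 mm to jig -x of the start hole. The holes are 22 mm square, at jig x = 0 (start), -40 (next), -80 (one too far), joined by a slot 12 mm wide.
- strip: Bystander: loose fired-clay strip, 100 x 50 x 10 mm, lying on the jig's board beside the tube. Origin at the centre of its underside.
- mug: Bystander: glazed blue mug, 80 mm across, 90 mm tall, handle at its +y. Origin at the centre of its underside.
- tile: Bystander: square fired tile, 95 x 95 x 12 mm, flat on the bench. Origin at the centre of its underside.
- batten: Bystander: wooden batten, 260 x 30 x 12 mm, flat on the bench, long side along its x. Origin at the centre of its underside.

How it is judged (in metres and radians):
On the way, in this order (a step that is already met when the one before it is completed fails the run):
1. the button is pressed in, clear of the start hole (value of joint button above 0.0042 m and value of joint stop below 0.002 m), for 0.05 s.
2. the tube has slid off the start hole (value of joint stop above 0.0025 m), for 0.05 s.
3. the button has been let go between the holes, trapped under the wall (contact force between the fingers and button below 0.5 N and value of joint each of button, stop above 0.003 m), for 0.1 s.
At the end, for the whole second after the job is handed in: The stop is pushed in by 40 mm (within 3 mm), at rest, with the button up in the next hole (pressed less than 1 mm) (value of joint stop between 0.037 and 0.043 m and value of joint button below 0.001 m and velocity of joint stop between -0.005 and 0.005 m/s); the robot touches nothing.
It fails at once if the stop ran past the next hole (pushed in more than 45 mm) (value of joint stop above 0.045 m).
It fails at once if the robot pressed or pushed on the jig with more than 30 N (contact force between any of the fingers, the arm and jig above 30 N).
It fails at once if a bystander was moved more than 15 mm (distance of any of strip, mug, tile, batten from where it was at the start of the episode above 0.015 m).
It also fails if it takes over 58 s, if anything falls off the work surface, if the arm or the gripper's body presses on something with over 40 N, if the wrist force passes 120 N, or if a joint passes its speed limit or range.

## Working session

There is one attempt and no reset: what is moved stays moved. The work goes in short steps, Python scripts to look and compute and a tool call to move; the robot and the scene stay as the last step left them, time stands still between calls to the robot, and variables do not carry over. Pictures are saved under pics/ and viewed, at most 10 in all, crops included, and the job is handed in when it is done.

Besides the shell and the picture viewer there is one more tool, called after "Request:" by a JSON object that holds its "api" and its "payload", one argument or row to a line. apply_moves: Moves the arm, as the interface text tells. Its arguments: {"type":"object","properties":{"rows":{"type":"array"},"grip_force":{"type":"number"}},"required":["rows"]}

```bash
mkdir -p pics; ls; cat > h.py <<'E'
import numpy as np, cv2
from bench import state, snapshot, bot
def K(s):
    f=240/np.tan(np.radians(s["vertical_fov"])/2); return f,s["cx"],s["cy"],s["k1"]
def ray(s,u,v):
    f,cx,cy,k=K(s); d=np.array([(u-cx)/f,(v-cy)/f]); p=d.copy()
    for _ in range(30): p=d/(1+k*(p@p))
    R=np.array(s["R"]);t=np.array(s["t"]); return -R.T@t, R.T@np.array([p[0],p[1],1.])
def onz(s,u,v,z):
    o,d=ray(s,u,v); return o+d*(z-o[2])/d[2]
def proj(s,X):
    f,cx,cy,k=K(s); c=np.array(s["R"])@np.array(X)+np.array(s["t"]); p=c[:2]/c[2]; p=p*(1+k*(p@p)); return p*f+[cx,cy]
E
python3 - <<'E'
from h import *
for n in("side","top"):
    s=snapshot(n); cv2.imwrite(f"pics/{n}0.png",s["color"]); print(n,K(s),-np.array(s["R"]).T@s["t"])
s=state();print(s["time_s"],s["tool_pos"],s["tcp_rot"],s["force"],s["width"])
E
```

```text
pics
side (np.float64(445.6745036145952), 318.86351946261453, 233.92739187563106, 0.03920631054565337) [0.45005502 0.73176754 0.92805771]
top (np.float64(554.1183301802595), 314.2933593308011, 237.1805303752664, -0.14103757275515144) [ 0.29642705 -0.00393937  1.40705338]
0.1 [0.19664844 0.61879629 0.23021262] [-1.79860932e+02  1.91600461e-03  1.62375233e+02] [-0.04221203  0.14271341 -0.62221947] 0.9996776978743611
```

View pics/top0.png

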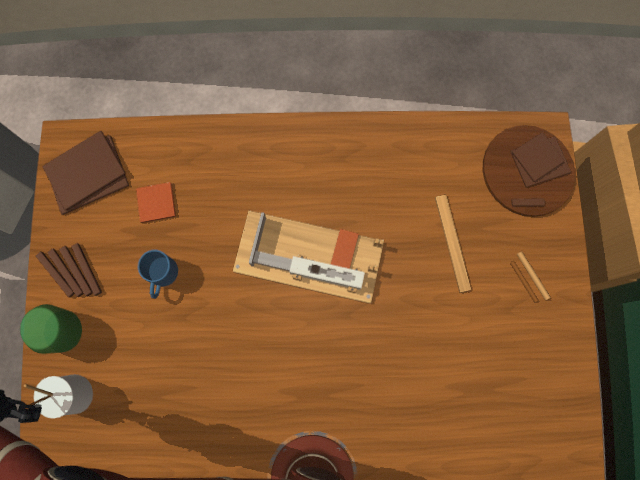

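View pics/side0.png

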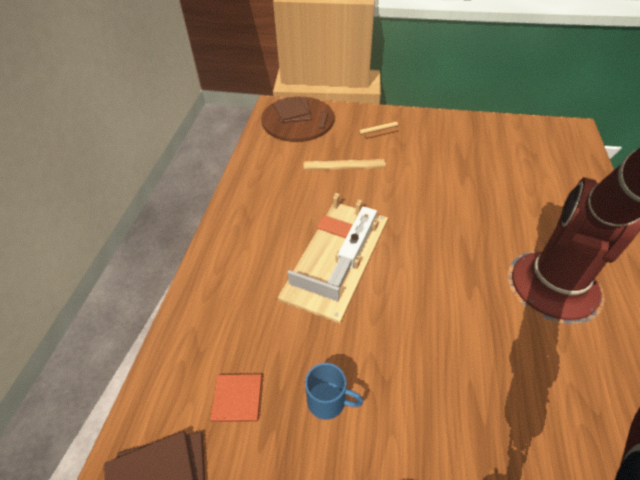

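The top view shows the jig with its button at about (315,268), tube from (292,262) to (365,280), and stop plate from (252,262) to (263,215). The mug is at (157,268) and the tile at (157,203). In the side view the button is at about (354,238) and the plate runs from (290,280) to (340,293).

```bash
cat > m.py <<'E'
from h import *
def centroid(img,box,cond):
    x0,y0,x1,y1=box; c=img[y0:y1,x0:x1].astype(int); m=cond(c).astype(np.uint8)
    n,l,st,ce=cv2.connectedComponentsWithStats(m); i=1+np.argmax(st[1:,4]); return ce[i]+[x0,y0],st[i],(l==i)
E
python3 - <<'E'
from m import *
T=snapshot("top");S=snapshot("side")
dark=lambda c:c.max(2)<60
for s,b,n in((T,(300,258,332,280),"t"),(S,(340,225,368,250),"s")):
    ce,st,_=centroid(s["color"],b,dark); print(n,ce,st,onz(s,*ce,.076))
# board corners
c=T["color"][200:310,225:395]; cv2.imwrite("pics/tc.png",cv2.resize(c,None,fx=4.7,fy=4.7,interpolation=cv2.INTER_CUBIC))
c=S["color"][185:325,270:400]; cv2.imwrite("pics/sc.png",cv2.resize(c,None,fx=4.2,fy=4.2,interpolation=cv2.INTER_CUBIC))
E
```

```text
Traceback (most recent call last):
  File "m.py", line 4, in centroid
    n,l,st,ce=cv2.connectedComponentsWithStats(m); i=1+np.argmax(st[1:,4]); return ce[i]+[x0,y0],st[i],(l==i)
                                                       ~~~~~~~~~^^^^^^^^^^
ValueError: attempt to get argmax of an empty sequence
```

```bash
python3 - <<'E'
from m import *
T=snapshot("top");S=snapshot("side")
dark=lambda c:c.max(2)<100
print(T["color"][262:276,306:326].max(2))
c=T["color"][200:310,225:395]; cv2.imwrite("pics/tc.png",cv2.resize(c,None,fx=4.7,fy=4.7,interpolation=cv2.INTER_CUBIC))
c=S["color"][185:325,270:400]; cv2.imwrite("pics/sc.png",cv2.resize(c,None,fx=4.2,fy=4.2,interpolation=cv2.INTER_CUBIC))
print(S["color"][230:247,344:364].max(2))
E
```

```text
[[220 222 221 223 223 222 222 223 222 222 224 223 222 221 218 219 215 213
  209 209]
 [222 221 222 222 223 218 205 217 222 220 223 222 222 221 222 223 223 221
  219 219]
 [222 222 220 217 220 201 138 171 192 193 194 205 216 221 222 224 222 222
  223 222]
 [223 223 218 175 193 162  88  76  73  68  83 130 173 198 208 222 223 221
  222 223]
 [221 221 200 119 117 107  73  69  71  67  72  70  83 107 167 222 224 221
  222 222]
 [223 218 172 119 117  94  70  72  70  69  69  69  69  88 151 206 206 222
  221 222]
 [223 210 138 121 112  87  66  71  72  69  69  70  73  89 128 139 149 199
  201 208]
 [223 212 141 126 115  81  66  71  70  69  71  71  72  94 118 119 120 122
  140 157]
 [223 214 178 170 121  84  69  71  70  67  73  71  73  98 119 119 120 121
  119 119]
 [222 224 223 211 130  96  87  72  69  70  69  72  86 112 121 120 120 120
  120 121]
 [221 222 222 210 144 128 110  89  80  76  78  81  93 124 128 126 123 122
  121 122]
 [221 221 220 220 206 192 173 158 153 129 115  92 117 154 154 171 168 162
  149 141]
 [222 221 221 223 223 223 222 222 217 195 177 159 174 183 193 222 221 219
  205 
[... 836 characters left out ...]
 249 249
  244 221]
 [245 245 248 249 247 227 166 117  98  90  85  91  97 124 193 240 249 248
  237 199]
 [247 248 250 249 242 207 149 123 110 107 104 108 115 160 227 246 249 245
  220 172]
 [248 249 250 249 243 219 164 129 120 115 117 120 139 197 239 249 248 236
  198 158]
 [248 249 250 250 248 234 191 148 137 138 139 148 175 229 247 249 244 220
  174 154]
 [249 250 250 250 249 241 221 201 193 191 202 210 228 244 249 248 235 199
  161 154]
 [250 250 250 250 249 248 242 240 236 236 239 242 246 249 250 244 220 173
  155 157]
 [249 250 250 250 250 250 250 249 247 247 249 249 250 250 248 235 197 162
  153 166]
 [250 250 250 250 251 250 250 250 250 250 250 250 251 249 244 221 177 155
  157 179]]
```

View pics/tc.png

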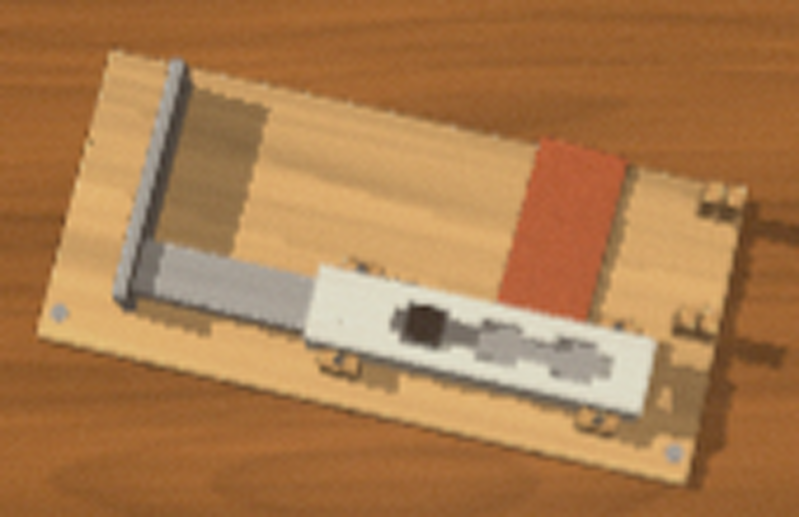

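View pics/sc.png

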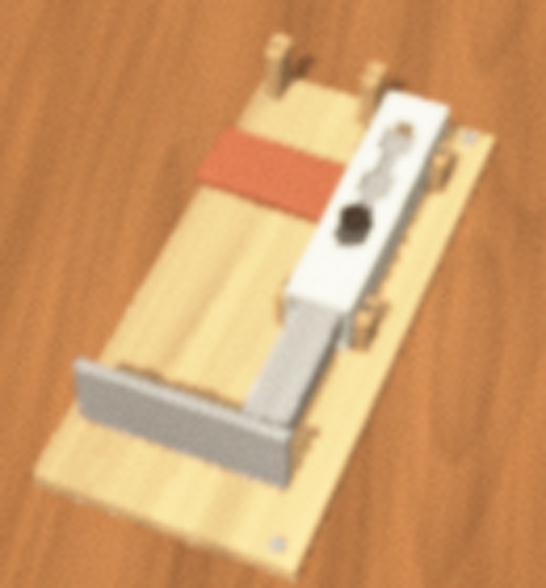

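The top crop shows a button cap at about (425,325), tube top corners near (320,265), (655,340), (638,415), (305,343), and board corners (108,52), (745,188), (688,485), (38,338). The side crop shows the button at (353,224).

```bash
python3 - <<'E'
from m import *
T=snapshot("top");S=snapshot("side")
for s,b,n,th in((T,(300,258,332,280),"t",98),(S,(340,225,368,250),"s",105)):
    ce,st,_=centroid(s["color"],b,lambda c:c.max(2)<th); print(n,ce,st,onz(s,*ce,.0765))
    if n=="t": o1,d1=ray(s,*ce)
    else: o2,d2=ray(s,*ce)
a=np.linalg.lstsq(np.c_[d1,-d2],o2-o1,rcond=None)[0]; print("tri",o1+a[0]*d1,o2+a[1]*d2)
for s,b,th in((T,(270,240,385,300),195),(S,(325,200,385,262),228)):
  ce,st,m=centroid(s["color"],b,lambda c:c.min(2)>(th-15))
  cn=max(cv2.findContours(m.astype(np.uint8),0,2)[0],key=cv2.contourArea).reshape(-1,2)+np.array(b[:2])
  w=np.array([onz(s,*p,.065)[:2] for p in cn.astype(float)],np.float32)*1000
  r=cv2.minAreaRect(w); print("tube",r)
bc=[onz(T,225+(x-2.3)/4.7,200+(y-2.3)/4.7,.015)[:2]*1000 for x,y in((108,52),(745,188),(688,485),(38,338))]
print(np.round(bc,1)); bc=np.array(bc)
for i,j in((0,1),(3,2)): d=bc[i]-bc[j]; print("yaw",np.degrees(np.arctan2(d[1],d[0])),np.linalg.norm(d))
# origin from board: center is jig(25,-37.5)
yaw=np.mean([np.arctan2(*(bc[i]-bc[j])[::-1]) for i,j in((0,1),(3,2))]); R=np.array([[np.cos(yaw),-np.sin(yaw)],[np.sin(yaw),np.cos(yaw)]])
print("origin from board",bc.mean(0)-R@[25,-37.5])
# plate top corners (outer edge top, z=.07)
for x,y in((171,62),(115,302)): print("plate outer top",onz(T,225+(x-2.3)/4.7,200+(y-2.3)/4.7,.07)*1000)
for x,y in((76,365),(290,436)): print("plate S",onz(S,270+(x-2)/4.2,185+(y-2)/4.2,.07)*1000)
E
```

```text
t [314.87096774 268.64516129] [11  7  9  9 62] [ 0.50199174 -0.01625389  0.0765    ]
s [354.22222222 237.03703704] [12 10  6  5 27] [ 0.50065083 -0.01169511  0.0765    ]
tri [ 0.50272891 -0.01629805  0.07172853] [ 0.50095076 -0.01610233  0.071452  ]
tube ((496.3638610839844, -44.512420654296875), (177.64878845214844, 37.0467643737793), 76.10804748535156)
tube ((494.96435546875, -42.50958251953125), (179.57748413085938, 39.2851676940918), 75.53939819335938)
[[ 666.9  155.5]
 [ 584.  -193.6]
 [ 422.2 -156.1]
 [ 507.8  192.5]]
yaw 76.63302445493882 358.82092642787524
yaw 76.20482247795728 358.913920054752
origin from board [502.91550976 -15.9431443 ]
plate outer top [646.1877084  115.60981687  70.        ]
plate outer top [517.76732849 144.62767013  70.        ]
plate S [646.21268123 114.99579038  70.        ]
plate S [518.99340151 144.78588351  70.        ]
```

Request:
{"api": "apply_moves", "payload": {
  "rows": [
    [[0,13,-26.5,0,0.33],[0,13,-26.5,0,0.33],[0,13,-26.5,0,0.33],[0,13,-26.5,0,0.33],[0,13,-26.5,0,0.33],[0,13,-26.5,0,0.33],[0,13,-26.5,0,0.33],[0,13,-26.5,0,0.33],[0,13,-26.5,0,0.33],[0,13,-26.5,0,0.33],[0,13,-26.5,0,0.33],[0,13,-26.5,0,0.33]]
  ],
  "grip_force": 20
}}

```text
time_s: 1.4
tool_pos: [0.3534, 0.3002, 0.2316]
tcp_rot: [180.0, 0.0, 166.4]
force: [0.4, -0.1, -0.5]
width: -0.002
gripper_force: 0.0
```

Request:
{"api": "apply_moves", "payload": {
  "rows": [
    [[0,12.5,-26.5,-4,0],[0,12.5,-26.5,-4,0],[0,12.5,-26.5,-4,0],[0,12.5,-26.5,-4,0],[0,12.5,-26.5,-4,0],[0,12.5,-26.5,-4,0],[0,12.5,-26.5,-4,0],[0,12.5,-26.5,-4,0],[0,12.5,-26.5,-4,0],[0,12.5,-26.5,-4,0],[0,0,0,0,0],[0,0,0,0,0]]
  ]
}}

```text
time_s: 2.4
tool_pos: [0.4783, 0.0346, 0.1912]
tcp_rot: [-180.0, 0.0, 166.1]
force: [-1.2, 0.3, 0.2]
width: 0.0
gripper_force: 0.0
```

Request:
{"api": "apply_moves", "payload": {
  "rows": [
    [[0,8,-16.5,-20,0],[0,8,-16.5,-20,0],[0,8.4,-17,-20,0],[0,0,0,-15,0],[0,0,0,-10,0],[0,0,0,-5,0],[0,0,0,-5,0],[0,0,0,0,0],[0,0,0,0,0]]
  ]
}}

```text
time_s: 3.15
tool_pos: [0.5025, -0.0126, 0.0968]
tcp_rot: [180.0, 0.0, 166.4]
force: [0.1, 0.6, -0.3]
width: -0.0
gripper_force: 0.0
```

```bash
python3 - <<'E'
from m import *
T=snapshot("top");S=snapshot("side"); q=state(); print(q["tool_pos"],q["force"])
a=cv2.resize(T["color"][200:310,240:380],None,fx=3.5,fy=3.5); b=cv2.resize(S["color"][190:290,310:400],None,fx=3.85,fy=3.85)
h=min(len(a),len(b)); cv2.imwrite("pics/near.png",np.hstack([a[:h,:440],b[:h]]))
E
```

```text
[ 0.50281889 -0.01304918  0.09711418] [-0.05319301  0.45545563  0.03000104]
```

View pics/near.png

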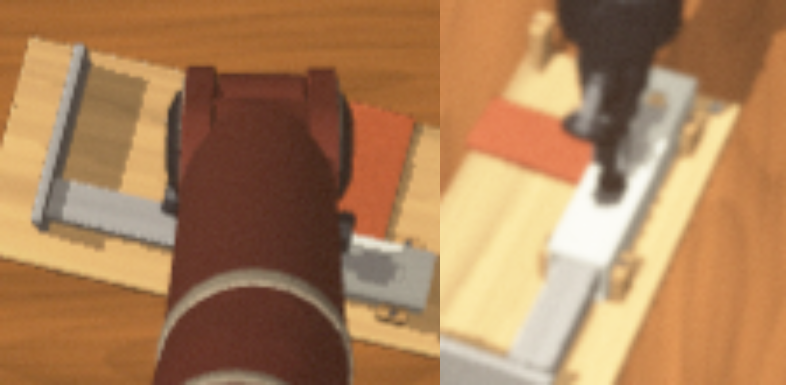

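The side crop (right) shows the shut fingertips directly above the button at about (610,185). I'll descend gently.

Request:
{"api": "apply_moves", "payload": {
  "rows": [
    [[0,0,-2,-5,0],[0,0,0,-5,0],[0,0,0,-5,0],[0,0,0,-2,0],[0,0,0,-2,0],[0,0,0,0,0],[0,0,0,0,0],[0,0,0,0,0]]
  ]
}}

```text
time_s: 3.92
tool_pos: [0.5018, -0.0156, 0.0776]
tcp_rot: [-180.0, -0.1, 166.3]
force: [-0.9, -0.5, 4.4]
width: 0.002
gripper_force: 2.5
```

Request:
{"api": "apply_moves", "payload": {
  "rows": [
    [[0,0,0,-1,0],[0,0,0,0,0],[0,0,0,-1,0],[0,0,0,0,0],[0,0,0,0,0]]
  ]
}}

```text
time_s: 4.33
tool_pos: [0.5018, -0.0156, 0.0758]
tcp_rot: [-180.0, -0.1, 166.3]
force: [-2.4, -0.1, 5.7]
width: 0.0
gripper_force: 2.9
```

Request:
{"api": "apply_moves", "payload": {
  "rows": [
    [[0,0,0,-1,0],[0,0,0,0,0],[0,0,0,-1,0],[0,0,0,0,0],[0,0,0,-1,0],[0,0,0,0,0],[0,0,0,0,0]]
  ]
}}

```text
time_s: 4.92
tool_pos: [0.5018, -0.0156, 0.073]
tcp_rot: [-180.0, -0.0, 166.3]
force: [-2.7, -0.4, 7.7]
width: -0.003
gripper_force: 3.6
```

Request:
{"api": "apply_moves", "payload": {
  "rows": [
    [[0,0,0,-0.5,0],[0,0,0,0,0],[0,0,0,0,0]]
  ]
}}

```text
time_s: 5.17
tool_pos: [0.5018, -0.0156, 0.0725]
tcp_rot: [-180.0, -0.0, 166.3]
force: [-2.1, -1.3, 7.9]
width: -0.0
gripper_force: 3.7
```

Request:
{"api": "apply_moves", "payload": {
  "rows": [
    [[0,0,0,-0.5,0],[0,0,0,0,0],[0,0,0,0,0]]
  ]
}}

```text
time_s: 5.42
tool_pos: [0.5018, -0.0156, 0.0721]
tcp_rot: [-180.0, -0.0, 166.3]
force: [-3.2, -0.5, 8.3]
width: -0.002
gripper_force: 4.0
```

Request:
{"api": "apply_moves", "payload": {
  "rows": [
    [[0,0,0,-0.3,0],[0,0,0,0,0],[0,0,0,0,0]]
  ]
}}

```text
time_s: 5.67
tool_pos: [0.5018, -0.0156, 0.0721]
tcp_rot: [-180.0, -0.0, 166.3]
force: [-3.1, 0.1, 9.8]
width: -0.004
gripper_force: 5.1
```

Request:
{"api": "apply_moves", "payload": {
  "rows": [
    [[0,0,0,-0.5,0],[0,0,0,0,0],[0,0,0,0,0]]
  ]
}}

```text
time_s: 5.92
tool_pos: [0.5018, -0.0156, 0.072]
tcp_rot: [-180.0, -0.0, 166.3]
force: [-3.7, -0.4, 13.3]
width: 0.003
gripper_force: 6.8
```

Request:
{"api": "apply_moves", "payload": {
  "rows": [
    [[0,0,0,-0.4,0],[0,0,0,-0.3,0],[0,0,0,0,0],[0,0,0,0,0]]
  ]
}}

```text
time_s: 6.25
tool_pos: [0.5019, -0.0156, 0.072]
tcp_rot: [180.0, -0.0, 166.3]
force: [-5.2, -0.1, 18.4]
width: 0.002
gripper_force: 9.3
```

Request:
{"api": "apply_moves", "payload": {
  "rows": [
    [[0,-0.3,-0.5,0,0],[0,-0.3,-0.5,0,0],[0,-0.2,-0.5,0,0],[0,-0.1,-0.5,0,0],[0,0,0,0,0]]
  ]
}}

```text
time_s: 6.67
tool_pos: [0.5018, -0.0157, 0.072]
tcp_rot: [179.8, 0.1, 166.4]
force: [-4.2, 3.0, 17.2]
width: -0.0
gripper_force: 8.7
```

Request:
{"api": "apply_moves", "payload": {
  "rows": [
    [[0,-0.3,-0.6,-0.2,0],[0,-0.3,-0.6,0,0],[0,-0.2,-0.6,0,0],[0,-0.2,-0.6,0,0],[0,0,0,0,0]]
  ]
}}

```text
time_s: 7.08
tool_pos: [0.5018, -0.0158, 0.072]
tcp_rot: [179.7, 0.1, 166.5]
force: [-2.9, 7.2, 16.4]
width: 0.003
gripper_force: 8.7
```

Request:
{"api": "apply_moves", "payload": {
  "rows": [
    [[0,-0.2,-0.5,-0.3,0],[0,-0.2,-0.5,-0.2,0],[0,-0.2,-0.5,0,0],[0,-0.2,-0.5,0,0],[0,0,0,0,0]]
  ]
}}

```text
time_s: 7.5
tool_pos: [0.5016, -0.0165, 0.0719]
tcp_rot: [179.6, 0.2, 166.6]
force: [-3.1, 8.7, 20.0]
width: -0.001
gripper_force: 10.0
```

Request:
{"api": "apply_moves", "payload": {
  "rows": [
    [[0,-0.2,-0.7,0,0],[0,-0.2,-0.7,0,0],[0,-0.2,-0.7,0,0],[0,-0.2,-0.7,0,0],[0,0,0,0,0]]
  ]
}}

```text
time_s: 7.92
tool_pos: [0.5009, -0.0194, 0.0719]
tcp_rot: [179.6, 0.2, 166.6]
force: [-3.5, 8.6, 20.6]
width: 0.001
gripper_force: 10.0
```

```bash
cat > plate.py <<'E'
from m import *
# plate outer edge in top view along jig line; origin/yaw estimated
O=np.array([.5027,-.0153]); yw=np.radians(76.3); ex=np.array([np.cos(yw),np.sin(yw)]); ey=np.array([-ex[1],ex[0]])
def prof(s,y,z,xs):
    g=cv2.cvtColor(s["color"],cv2.COLOR_BGR2HSV)[:,:,1].astype(np.float32)
    p=np.array([proj(s,[*(O+ex*x+ey*y),z]) for x in xs],np.float32)
    return cv2.remap(g,p[None,:,0],p[None,:,1],cv2.INTER_LINEAR)[0]
def edge(s):
    xs=np.arange(.09,.185,.00025); r=[]
    for y in np.arange(-.095,-.03,.004):
        v=prof(s,y,.07,xs)
        i=np.where(v<70)[0]
        if len(i): r.append(xs[i[-1]])
    return np.median(r)*1000 if r else None
if __name__=="__main__":
    print("plate outer edge jig x mm", edge(snapshot("top"))); q=state(); print(q["tool_pos"],q["force"])
E
python3 plate.py; python3 - <<'E'
import cv2
from plate import *
T=dict(snapshot("top")); T["color"]=cv2.imread("pics/top0.png"); print("initial",edge(T))
E
```

```text
plate outer edge jig x mm 157.50000000000006
[ 0.50087106 -0.01940072  0.07193085] [-2.8362972   8.27140129 19.10941132]
initial 161.25000000000006
```

The tube is following the finger (the plate edge has moved 3.7 mm), so I'll drag a little further before releasing.

Request:
{"api": "apply_moves", "payload": {
  "rows": [
    [[0,-0.2,-0.7,0,0],[0,-0.2,-0.7,0,0],[0,-0.2,-0.7,0,0],[0,-0.2,-0.7,0,0],[0,-0.2,-0.7,0,0],[0,0,0,0,0]]
  ]
}}

```text
time_s: 8.52
tool_pos: [0.5, -0.023, 0.0719]
tcp_rot: [179.6, 0.2, 166.6]
force: [-2.1, 8.2, 19.1]
width: -0.001
gripper_force: 9.9
```

```bash
python3 plate.py
```

```text
plate outer edge jig x mm 153.75000000000006
[ 0.49998328 -0.02296582  0.07192041] [-2.80409797  9.18722746 19.6380492 ]
```

Request:
{"api": "apply_moves", "payload": {
  "rows": [
    [[0,0,1,1,0],[0,0,1,1,0],[0,0,1,1,0],[0,0,0,2,0],[0,0,0,5,0],[0,0,0,10,0],[0,0,0,10,0],[0,0,0,10,0],[0,0,0,10,0],[0,0,0,0,0],[0,0,0,0,0]]
  ]
}}

```text
time_s: 9.48
tool_pos: [0.4983, -0.0255, 0.12]
tcp_rot: [180.0, 0.1, 166.3]
force: [0.5, 0.2, 0.2]
width: -0.0
gripper_force: 0.0
```

```bash
python3 plate.py
```

```text
plate outer edge jig x mm 154.00000000000006
[ 0.49777055 -0.02536813  0.1194137 ] [-0.20016161 -0.12486628 -0.11322078]
```

Request:
{"api": "apply_moves", "payload": {
  "rows": [
    [[0,5,20,0,0],[0,5,20,0,0],[0,5,20,0,0],[0,5,20,0,0],[0,5,20,0,0],[0,5,20,0,0],[0,5,20,0,0],[0,5,20,0,0],[0,5,20,0,0],[0,5,20,0,0],[0,0,0,0,0],[0,0,0,0,0]]
  ]
}}

```text
time_s: 10.53
tool_pos: [0.5471, 0.1759, 0.1182]
tcp_rot: [-180.0, -0.1, 166.5]
force: [0.4, 0.1, 0.1]
width: -0.001
gripper_force: 0.0
```

Request:
{"api": "apply_moves", "payload": {
  "rows": [
    [[0,0,0,-20,0],[0,0,0,-20,0],[0,0,0,-15,0],[0,0,0,-15,0],[0,0,0,-10,0],[0,0,0,-5,0],[0,0,0,0,0],[0,0,0,0,0],[0,0,0,0,0]]
  ]
}}

```text
time_s: 11.28
tool_pos: [0.5485, 0.1746, 0.0349]
tcp_rot: [180.0, 0.1, 166.3]
force: [0.3, -0.2, 0.3]
width: 0.001
gripper_force: 0.0
```

Request:
{"api": "apply_moves", "payload": {
  "rows": [
    [[0,-0.95,-3.9,0,0],[0,-0.95,-3.9,0,0],[0,-0.95,-3.9,0,0],[0,-0.7,-2.9,0,0],[0,-0.5,-1.95,0,0],[0,-0.24,-0.97,0,0],[0,-0.24,-0.97,0,0],[0,-0.24,-0.97,0,0],[0,-0.24,-0.97,0,0],[0,0,0,0,0]]
  ]
}}

```text
time_s: 12.12
tool_pos: [0.5427, 0.1541, 0.034]
tcp_rot: [-180.0, -0.0, 166.3]
force: [0.4, -0.3, -0.2]
width: -0.001
gripper_force: 0.0
```

Request:
{"api": "apply_moves", "payload": {
  "rows": [
    [[0,-0.24,-0.97,0,0],[0,-0.24,-0.97,0,0],[0,-0.24,-0.97,0,0],[0,-0.24,-0.97,0,0],[0,0,0,0,0]]
  ]
}}

```text
time_s: 12.53
tool_pos: [0.5418, 0.1501, 0.0341]
tcp_rot: [-180.0, -0.0, 166.3]
force: [-0.2, -0.5, 0.8]
width: -0.001
gripper_force: 0.0
```

Request:
{"api": "apply_moves", "payload": {
  "rows": [
    [[0,-0.24,-0.97,0,0],[0,-0.24,-0.97,0,0],[0,-0.24,-0.97,0,0],[0,-0.24,-0.97,0,0],[0,0,0,0,0]]
  ]
}}

```text
time_s: 12.95
tool_pos: [0.5413, 0.1484, 0.0342]
tcp_rot: [179.8, 0.0, 166.4]
force: [0.9, 4.5, -1.1]
width: -0.002
gripper_force: 2.2
```

Request:
{"api": "apply_moves", "payload": {
  "rows": [
    [[0,-0.24,-0.97,0,0],[0,-0.24,-0.97,0,0],[0,-0.24,-0.97,0,0],[0,-0.24,-0.97,0,0],[0,0,0,0,0]]
  ]
}}

```text
time_s: 13.37
tool_pos: [0.5413, 0.1484, 0.0343]
tcp_rot: [179.5, 0.1, 166.5]
force: [3.1, 10.2, -4.4]
width: -0.003
gripper_force: 5.1
```

Request:
{"api": "apply_moves", "payload": {
  "rows": [
    [[0,-0.24,-0.97,0,0],[0,-0.24,-0.97,0,0],[0,-0.24,-0.97,0,0],[0,-0.24,-0.97,0,0],[0,0,0,0,0]]
  ]
}}

```text
time_s: 13.78
tool_pos: [0.5408, 0.1459, 0.0343]
tcp_rot: [179.4, 0.2, 166.6]
force: [3.2, 12.0, -5.1]
width: -0.002
gripper_force: 6.1
```

Request:
{"api": "apply_moves", "payload": {
  "rows": [
    [[0,-0.24,-0.97,0,0],[0,-0.24,-0.97,0,0],[0,-0.24,-0.97,0,0],[0,-0.24,-0.97,0,0],[0,-0.24,-0.97,0,0],[0,-0.24,-0.97,0,0],[0,-0.24,-0.97,0,0],[0,-0.24,-0.97,0,0],[0,-0.24,-0.97,0,0],[0,-0.24,-0.97,0,0],[0,-0.24,-0.97,0,0],[0,-0.24,-0.97,0,0]]
  ]
}}

```text
time_s: 14.78
tool_pos: [0.5379, 0.1345, 0.0343]
tcp_rot: [179.4, 0.2, 166.6]
force: [3.2, 12.9, -6.0]
width: 0.002
gripper_force: 6.3
```

```bash
python3 plate.py
```

```text
plate outer edge jig x mm 139.00000000000003
[0.5377821  0.13412985 0.03431377] [ 2.83240855 12.45310326 -4.72824386]
```

Request:
{"api": "apply_moves", "payload": {
  "rows": [
    [[0,-0.24,-0.97,0,0],[0,-0.24,-0.97,0,0],[0,-0.24,-0.97,0,0],[0,-0.24,-0.97,0,0],[0,-0.24,-0.97,0,0],[0,-0.24,-0.97,0,0],[0,-0.24,-0.97,0,0],[0,-0.24,-0.97,0,0],[0,-0.24,-0.97,0,0],[0,-0.24,-0.97,0,0],[0,-0.24,-0.97,0,0]]
  ]
}}

```text
time_s: 15.75
tool_pos: [0.5352, 0.1237, 0.0343]
tcp_rot: [179.5, 0.2, 166.6]
force: [3.5, 11.7, -4.6]
width: 0.002
gripper_force: 6.3
```

Request:
{"api": "apply_moves", "payload": {
  "rows": [
    [[0,-0.12,-0.49,0,0],[0,-0.12,-0.49,0,0],[0,-0.12,-0.49,0,0],[0,-0.12,-0.49,0,0],[0,-0.12,-0.49,0,0],[0,-0.12,-0.49,0,0],[0,-0.12,-0.49,0,0],[0,-0.12,-0.49,0,0]]
  ]
}}

```text
time_s: 16.42
tool_pos: [0.5342, 0.1198, 0.0343]
tcp_rot: [179.5, 0.2, 166.6]
force: [3.7, 11.8, -4.5]
width: 0.004
gripper_force: 6.4
```

```bash
python3 plate.py
```

```text
plate outer edge jig x mm 122.37500000000003
[0.53414066 0.11951081 0.03431907] [ 2.51150375 11.19426132 -4.2108219 ]
```

Request:
{"api": "apply_moves", "payload": {
  "rows": [
    [[0,-0.07,-0.29,0,0],[0,-0.07,-0.29,0,0],[0,-0.07,-0.29,0,0],[0,-0.07,-0.29,0,0],[0,0,0,0,0]]
  ]
}}

```text
time_s: 16.88
tool_pos: [0.5333, 0.1162, 0.0343]
tcp_rot: [179.7, 0.1, 166.5]
force: [1.2, 9.0, -2.0]
width: 0.004
gripper_force: 4.5
```

Request:
{"api": "apply_moves", "payload": {
  "rows": [
    [[0,-0.07,-0.29,0,0],[0,-0.07,-0.29,0,0],[0,-0.07,-0.29,0,0],[0,-0.07,-0.29,0,0],[0,0,0,0,0]]
  ]
}}

```text
time_s: 17.3
tool_pos: [0.5333, 0.1162, 0.0343]
tcp_rot: [179.6, 0.1, 166.6]
force: [3.3, 9.9, -3.5]
width: -0.003
gripper_force: 5.4
```

Request:
{"api": "apply_moves", "payload": {
  "rows": [
    [[0,-0.12,-0.49,0,0],[0,-0.12,-0.49,0,0],[0,-0.12,-0.49,0,0],[0,-0.12,-0.49,0,0],[0,0,0,0,0]]
  ]
}}

```text
time_s: 17.72
tool_pos: [0.5333, 0.1161, 0.0343]
tcp_rot: [179.4, 0.2, 166.7]
force: [3.2, 14.2, -4.2]
width: -0.003
gripper_force: 6.7
```

```bash
python3 plate.py; python3 - <<'E'
from plate import *
S=snapshot("side"); o=[*(O-ex*.041),.078]; print(proj(S,o),proj(snapshot("top"),o))
c=S["color"][180:300,290:410]; cv2.imwrite("pics/s2.png",cv2.resize(c,None,fx=5,fy=5,interpolation=cv2.INTER_CUBIC))
E
```

```text
plate outer edge jig x mm 120.25000000000003
[0.53327357 0.1160794  0.03433827] [ 2.82739215 12.94232971 -5.52856637]
[359.10062247 224.48287907] [330.99313534 271.93969846]
```

View pics/s2.png

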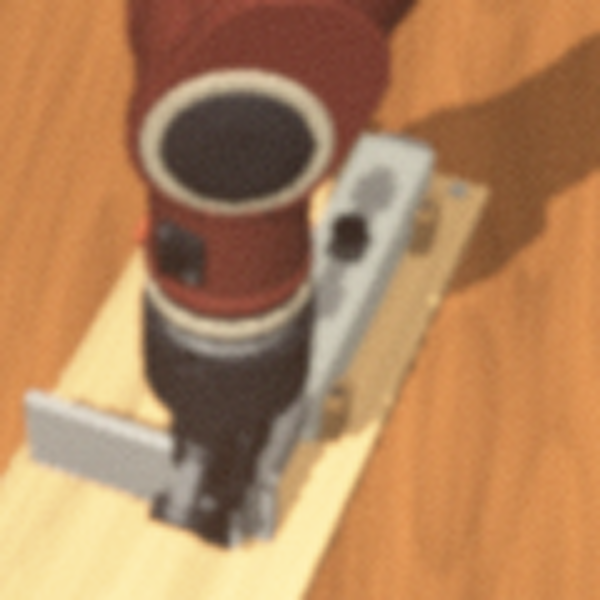

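The side crop shows the button at the middle hole, around (350,238). The plate stays put while the force rises to 15 N, so the stop is locked. Backing away now.

Request:
{"api": "apply_moves", "payload": {
  "rows": [
    [[0,0.7,2.9,0,0],[0,0.95,3.9,0,0],[0,0.95,3.9,0,0],[0,1.9,7.8,0,0],[0,2.4,9.7,0,0],[0,2.4,9.7,0,0],[0,2.4,9.7,10,0],[0,0,0,25,0],[0,0,0,30,0],[0,0,0,30,0],[0,0,0,20,0],[0,0,0,0,0]]
  ]
}}

```text
time_s: 18.87
tool_pos: [0.5463, 0.1574, 0.1539]
tcp_rot: [179.7, 0.5, 166.4]
force: [1.1, -0.2, -0.7]
width: -0.002
gripper_force: 0.0
```

Request:
{"api": "apply_moves", "payload": {
  "rows": [
    [[0,0,20,10,0],[0,0,20,10,0],[0,0,20,10,0],[0,0,20,10,0],[0,0,20,0,0],[0,0,0,0,0],[0,0,0,0,0],[0,0,0,0,0]]
  ]
}}

```text
time_s: 19.53
tool_pos: [0.5427, 0.2548, 0.1882]
tcp_rot: [-179.9, -0.1, 166.3]
force: [1.2, -0.4, -0.3]
width: 0.01
gripper_force: 0.0
```

```bash
python3 plate.py; python3 - <<'E'
from m import *
T=snapshot("top");S=snapshot("side")
r=[]
for s,b,th in((T,(310,255,350,290),98),(S,(345,210,375,240),105)):
    ce,st,_=centroid(s["color"],b,lambda c:c.max(2)<th); print(ce,st); r.append(ray(s,*ce))
(o1,d1),(o2,d2)=r
a=np.linalg.lstsq(np.c_[d1,-d2],o2-o1,rcond=None)[0]; print("tri",o1+a[0]*d1,o2+a[1]*d2)
c=S["color"][180:300,290:410]; cv2.imwrite("pics/s3.png",cv2.resize(c,None,fx=5,fy=5,interpolation=cv2.INTER_CUBIC))
E
```

```text
plate outer edge jig x mm 120.50000000000003
[0.54297189 0.25415591 0.18832046] [ 0.02622353 -1.02117441 -0.45364531]
[331.08474576 272.44067797] [17 14  9  8 59]
[359.70731707 226.6097561 ] [12 13  6  9 41]
tri [ 0.49291703 -0.0556299   0.07013024] [ 0.49104339 -0.05541833  0.06984669]
```

View pics/s3.png

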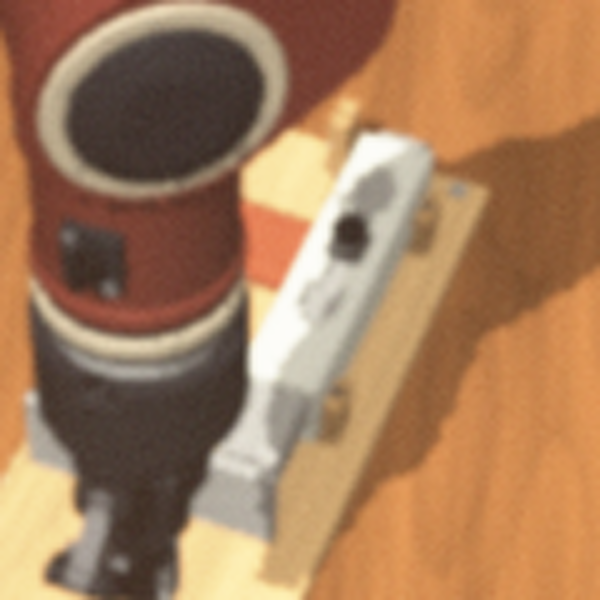

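The side crop shows the button cap at about (350,238) in the middle hole, the start hole empty at (322,298), and the hand clear. Button travel triangulates to 40.5 mm, and the stop held still at about 14.6 N, well above the 8 to 10 N needed to slide it.

```bash
python3 -c "
from bench import bot
print(bot.finish_job())"
```

```text
the job is handed in; nothing more can be done
None
```

The job is handed in: the stop is one hole shorter, measured at about 40.5 mm, and locked in the next hole as far as force and camera show. The hand is clear; forces read between moves stayed under 25 N, and I did not re-measure the bystanders.

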